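# Pull the slide plate into line with a tapered drift

### The job

Take the yellow-handled tapered drift out of the orange tube rack, lower its nose through the hole in the slide plate, feel for the smaller hole in the strap beneath, which may lie off to either side, and push it gently on down so that its taper pulls the plate into line. Push it fully home, upright with its collar flat on the plate, never forcing it, and leave it standing there; leave the rack, bottles and other things alone.

Things in the scene. Friction and masses are not known exactly. Their poses are not given: they have to be found in the camera images.
- drift: Tapered drift, 109 mm long, 0.08 to 0.17 kg, upright, hung by its collar in a rack cell. Origin: centre of the tip (lower end); z up its axis. From the tip: lead diameter 7 growing to 8 mm at 5 mm; steel nose 8 mm to 30 mm; taper 8 to 18.6 mm from 30 to 46 mm; shank 18.6 mm to 54 mm; collar diameter 30 mm to 59 mm; yellow handle diameter 20 mm to 109 mm. The nose fits the strap, the shank the plate.
- drift_collar (a point): Centre of the collar's underside, on the drift's axis 54 mm above its tip; it rests on the slide plate's top face when the drift is home.
- stage: Fixed linear stage, dark base 112 x 200 x 10 mm with two rails; origin under its centre, y along the slide (robot's left at yaw 0), z up. On it an aluminium slide plate 100 x 175 x 8 mm, top 75 mm above the bench, with a steel flange (69 mm wide, 15 mm high) on its +y half. The plate moves along y only, against about 4 N of friction. The drift must press on stage and plate with less than 50 N.
- upper_hole (a point): Centre of the 20 mm hole in the slide plate, in its top face 75 mm above the bench, axes like the stage's; moves with the plate. At the start it lies within 1 mm of strap_mid along y, so up to 7.5 mm to either side of the strap's hole.
- rack: Orange tube rack 109 x 254 x 57 mm, fixed to the bench, origin under its centre, y along its length. The drift's cell is about 22 x 24 mm. Three screw-cap tubes fixed in it stand up to 102 mm high, at least 75 mm from the drift.
- bottle_small: Clear bottle with blue cap, 69 mm in diameter, 117 mm high, behind the rack; origin under its centre. Bystander.
- bottle_wash_1: Clear bottle with blue cap, 99 mm in diameter, 210 mm high, behind the stage; origin under its centre. Bystander.
- tip_box: Clear box of pipette tips with a blue plate, 99 x 127 x 96 mm, back left; origin under its centre. Bystander.
- beaker_1l: Clear plastic beaker, 125 x 131 x 148 mm, right of the rack; origin under its centre. Bystander.
- strap_mid (a point): Nominal place of the strap's hole (not the exact one), at 0, -50, 46 mm in the stage's frame. The fixed steel strap (38 to 46 mm above the bench, 21 mm under the plate) has a 9 mm hole at x = 0 but anywhere within 6.5 mm either way along y from here, to be seen or felt for with the nose. Then 10 to 20 N of push is enough if the hand yields along y to the force felt. Free space below.

How it is judged:
By the outcome, as a careful person would: the job done as asked, in the order asked, and still so for the second after the job is handed in, with the robot touching nothing.
It also fails if it takes over 72 s, if anything falls off the work surface, if the arm or the gripper's body presses on something with over 40 N, if the wrist force passes 120 N, or if a joint passes its speed limit or range.

### The arm

A 7-joint arm with a two-finger parallel gripper is mounted at the origin on a cart in front of the work surface, level with it; the furniture and walls round the work are solid. World frame = base frame: x ahead of the robot, y to its left, z up, the work surface at z = 0. Lengths are in m, angles in rad, forces in N, time in s.
With the tool pointing down it reaches from about 0.425 to 0.925 m from the base axis. Payload 6.8 kg.
Tool frame: the origin (TCP) lies at the very end of the fingers, on their centre line; the grasp point (between the pads) lies 19 mm behind it; z points along the fingers, y is the direction in which the jaws open and shut (so a half turn about z gives the same grasp; the last joint's range is limited). The gripper opens to 85 mm and grips with 20 to 120 N. Pads are 22 mm wide; open, the fingers measure 114 mm over their backs; the gripper's body (76 mm by 85 mm) begins 54 mm behind the grasp point. The pads swing forward as they close: fully open they stand 13 mm farther back than shut.
Start: joints at [-0.108, 0.477, 0.022, 1.555, -0.011, 1.109, -0.083], TCP at [0.675, 0, 0.231] pointing down, gripper open.
Joint ranges: [-2.96, 2.96], [-0.34, 2.1], [-1.41, 1.46], [0.24, 2.44], [-1.37, 4.51], [0.17, 1.92], [-2.96, 2.96]. Speed limits (rad/s): [2.39, 2.39, 3.14, 3.14, 3.14, 3.14, 3.14].

### API

Orientations are given as a rotation vector (axis times angle).
In Python, from bench import monitor, viewer, job gives the robot as it stands. The module is installed in compiled form; this text tells all that it offers.
- The arm moves only by the tool drive_tool, never from a script. Its argument "commands" is a list of rows, each an object with "linear": the shift along the tool's x, y, z in m, a list of three; "dr": the turn, a rotation vector about the tool's x, y, z in degrees, a list of three; "jaw": the closure, from 0 (fully open) to 1 (shut). A call has 1 to 8 rows; each row shifts and turns the pose as measured when the row begins, along the tool's axes as they then stand; what a row does not reach is not made up. A row lasts 1/8 s, in which the tool goes at most 62.5 mm and 10.7 degrees, less where a joint would pass 70% of its speed; a pose out of reach is approached as far as the arm can. A call is refused whole if a number of a shift passes 0.0625 or a number of a turn 10.7, either way. A call with a gripper value outside its range is refused whole. The fingers move at their own pace and stop on an object; "force" is the grip in N (left out, the last holds). Time passes only in rows, so rows that do not move let the fingers close. It gives the time, the measured TCP pose, the force and the opening at its end, in the units of the state.
- monitor.get_obs(): the state, without advancing time (a new reading comes with each control period).
- viewer.grab_frame(name): name is "scene" or "side" or "wrist"; returns the picture (384x512x3 uint8, red, green, blue); there is no depth.
- viewer.calibration(name): a dict with "K" (3x3 intrinsics, pixels), "k1" (the pictures are not rectified: a ray, as slopes to the right and down, at radius r is drawn at 1 + k1 r^2 times it, then the intrinsics apply), "R" (3x3) and "t" (3): a world point X has camera coordinates R X + t. Camera axes: x right, y down, z forward; pixel columns grow to the right and rows downward; lengths in m; the calibration is good to about 2 mm. A picture is of the moment at which its call begins: read the wrist's pose just before it. calibration takes no time and is no camera call; for the wrist camera it gives the pose at the moment of the call.
- job.hand_in(): hands the job in, once; it reports no verdict.
The state is a dict: "clock": time; "joints": joint angles; "qvel": joint speeds; "tau": joint torques, N m; "tcp_pos": TCP position; "orientation": TCP orientation; "contact_force": force on the tool from outside, world axes, zero at the start; "moment": the same for the moment, N m; "grip_width": finger opening in m.
Only numpy, scipy, OpenCV 4.12 (cv2) and the standard library are available. Lean on these libraries where they do the work, as an engineer would, in place of code of your own. Each camera call takes 0.05 s, during which the arm holds its last target.

## Working session

There is one attempt and no reset: what is moved stays moved. The work goes in short steps, Python scripts to look and compute and a tool call to move; the robot and the scene stay as the last step left them, time stands still between calls to the robot, and variables do not carry over. Pictures are saved under pics/ and viewed, and the job is handed in when it is done.

Besides the shell and the picture viewer there is one more tool, called after "Request:" in YAML: its name, and indented under it one key for each argument. drive_tool: Moves the arm, as the interface text tells. Its arguments: {"type":"object","properties":{"commands":{"type":"array"},"force":{"type":"number"}},"required":["commands"]}

```bash
mkdir -p pics; cat > h.py <<'E'
import numpy as np, cv2
from bench import monitor, viewer, job
from scipy.spatial.transform import Rotation as Ro
def grab(name,fn=None):
    c=viewer.calibration(name); im=np.array(viewer.grab_frame(name))
    if fn: cv2.imwrite('pics/'+fn,im[:,:,::-1])
    return im,c
def ray(c,u,v):
    K=np.array(c['K']);d=np.array([[[u,v]]],float)
    xd=(u-K[0,2])/K[0,0];yd=(v-K[1,2])/K[1,1]
    p=cv2.undistortPoints(d,K,np.array([c['k1'],0,0,0.]))[0,0]
    R=np.array(c['R']);t=np.array(c['t'])
    dd=R.T@np.array([p[0],p[1],1.]);return -R.T@t,dd/np.linalg.norm(dd)
def onz(c,u,v,z):
    o,d=ray(c,u,v);return o+d*(z-o[2])/d[2]
def proj(c,X):
    R=np.array(c['R']);t=np.array(c['t'])
    return cv2.projectPoints(np.array(X,float).reshape(-1,3),cv2.Rodrigues(R)[0],t,np.array(c['K']),np.array([c['k1'],0,0,0.]))[0][:,0]
def tri(rs):
    A=np.zeros((3,3));b=np.zeros(3)
    for o,d in rs:
        P=np.eye(3)-np.outer(d,d);A+=P;b+=P@o
    x=np.linalg.solve(A,b);return x,[np.linalg.norm(np.cross(x-o,d)) for o,d in rs]
def st():
    o=monitor.get_obs();print({k:np.round(o[k],4).tolist() for k in ('clock','tcp_pos','orientation','contact_force','moment','grip_width','joints')});print(np.round(Ro.from_rotvec(o['orientation']).as_matrix(),3).tolist());return o
E
python3 - <<'E'
from h import *
st()
for n in ('scene','side','wrist'):
    im,c=grab(n,n+'0.png'); print(n,np.round(c['K'],1).tolist(),c['k1'],np.round(c['R'],3).tolist(),np.round(c['t'],3).tolist())
E
```

```text
{'clock': 0.0, 'tcp_pos': [0.6744, -0.0, 0.2303], 'orientation': [-2.2206, -2.2206, 0.0022], 'contact_force': [0.391, -0.5301, 0.3593], 'moment': [-0.0027, -0.0256, -0.0014], 'grip_width': 0.0851, 'joints': [-0.1081, 0.4778, 0.0224, 1.5564, -0.0115, 1.1093, -0.0831]}
[[0.0, 1.0, -0.002], [1.0, -0.0, -0.0], [-0.0, -0.002, -1.0]]
scene [[358.7, 0.0, 254.2], [0.0, 358.7, 187.8], [0.0, 0.0, 1.0]] 0.008327005584421614 [[0.529, -0.849, -0.017], [-0.374, -0.215, -0.902], [0.762, 0.483, -0.431]] [-0.355, 0.257, 0.823]
side [[383.7, 0.0, 250.7], [0.0, 383.7, 187.4], [0.0, 0.0, 1.0]] -0.06748143717635822 [[-1.0, -0.015, -0.01], [0.002, 0.491, -0.871], [0.018, -0.871, -0.491]] [0.572, 0.092, 1.568]
wrist [[285.3, 0.0, 250.5], [0.0, 285.3, 193.7], [0.0, 0.0, 1.0]] -0.07033297665826749 [[1.0, -0.001, -0.002], [-0.0, -0.958, 0.288], [-0.002, -0.288, -0.958]] [-0.675, -0.037, 0.378]
```

View pics/scene0.png

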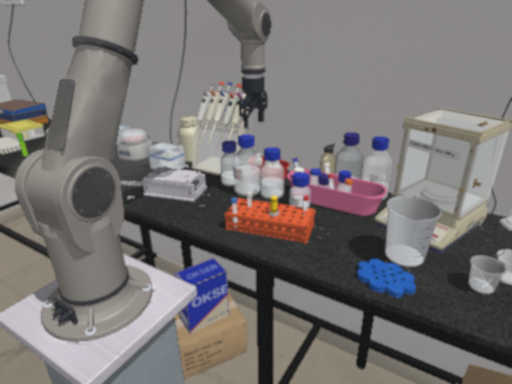

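View pics/side0.png

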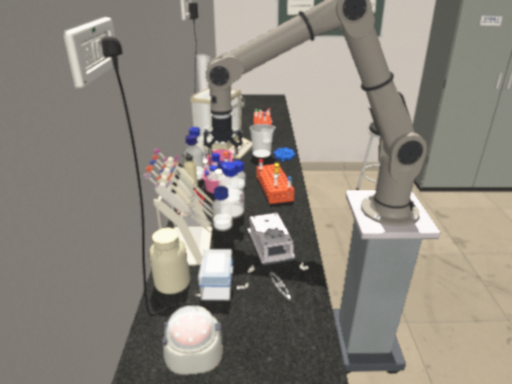

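View pics/wrist0.png

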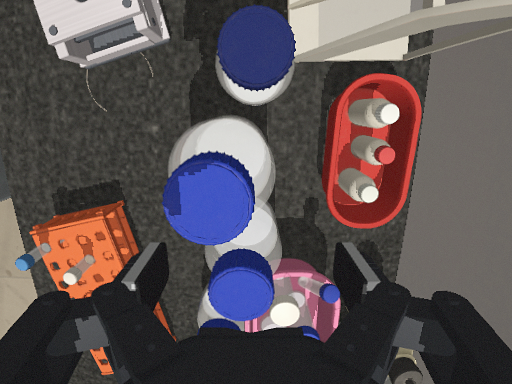

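The wrist view shows the orange rack at lower left (80,280) and the stage at top left (100,30). In the scene view the rack is at (270,220), with yellow at about (274,205). Next I'll zoom in.

```bash
python3 - <<'E'
from h import *
a=cv2.imread('pics/scene0.png')[150:250,130:330];b=cv2.imread('pics/side0.png')[140:270,220:310]
cv2.imwrite('pics/za.png',cv2.resize(a,None,fx=4,fy=4,interpolation=2));cv2.imwrite('pics/zb.png',cv2.resize(b,None,fx=4,fy=4,interpolation=2))
P=[]
for n in('scene','side'):
    im=cv2.imread(f'pics/{n}0.png');c=viewer.calibration(n)
    h=cv2.cvtColor(im,cv2.COLOR_BGR2HSV);m=cv2.inRange(h,(22,130,120),(34,255,255))
    k,l,s,ce=cv2.connectedComponentsWithStats(m)
    for i in range(1,k):
        if s[i,4]>5:print(n,s[i],ce[i], onz(c,*ce[i],.085))
E
```

```text
scene [  6 120  36  11 174] [ 21.44827586 124.81034483] [0.57342197 1.37578267 0.085     ]
scene [  0 124   3   3   7] [  1.         124.71428571] [0.52081623 1.47479669 0.085     ]
scene [271 196   7  17  90] [273.75555556 203.61111111] [ 0.47014361 -0.19420611  0.085     ]
side [275 163   5  11  24] [276.5        166.29166667] [ 0.45788449 -0.23204296  0.085     ]
```

View pics/za.png

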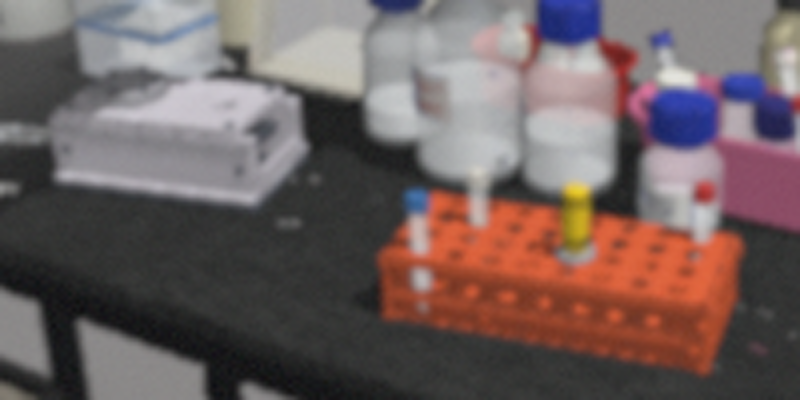

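View pics/zb.png

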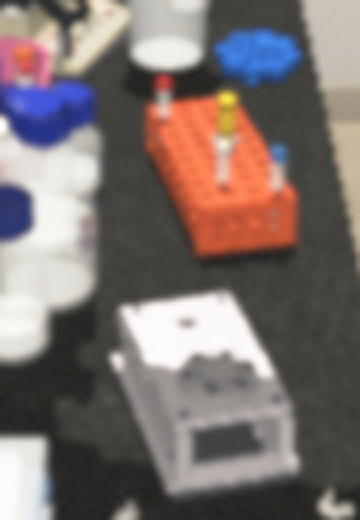

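Request:
drive_tool:
  commands:
    - {"linear":[-0.0375,-0.05,-0.018],"dr":[0,0,0],"jaw":0}
    - {"linear":[-0.0375,-0.05,-0.018],"dr":[0,0,0],"jaw":0}
    - {"linear":[-0.0375,-0.05,-0.018],"dr":[0,0,0],"jaw":0}
    - {"linear":[-0.0375,-0.05,-0.018],"dr":[0,0,0],"jaw":0}
    - {"linear":[0,0,0],"dr":[0,0,-10.7],"jaw":0}
    - {"linear":[0,0,0],"dr":[0,0,-10.7],"jaw":0}
    - {"linear":[0,0,0],"dr":[0,0,-10.7],"jaw":0}
    - {"linear":[0,0,0],"dr":[0,0,-10.7],"jaw":0}

```text
clock: 1.15
tcp_pos: [0.4751, -0.1487, 0.2993]
orientation: [-1.239, -2.882, 0.003]
contact_force: [0.5, -0.5, 0.4]
grip_width: 0.0851
```

Request:
drive_tool:
  commands:
    - {"linear":[0,0,0],"dr":[0,0,-10.7],"jaw":0}
    - {"linear":[0,0,0],"dr":[0,0,-10.7],"jaw":0}
    - {"linear":[0,0,0],"dr":[0,0,-10.7],"jaw":0}
    - {"linear":[0,0,0],"dr":[0,0,-10.7],"jaw":0}
    - {"linear":[0,0,0],"dr":[0,0,-4.4],"jaw":0}

```text
clock: 1.78
tcp_pos: [0.4737, -0.1486, 0.2982]
orientation: [0.03, -3.134, -0.001]
contact_force: [0.4, -0.9, 0.5]
grip_width: 0.0853
```

```bash
python3 - <<'E'
from h import *
st()
im,c=grab('wrist','w1.png');np.save('w1c.npy',c,allow_pickle=True)
E
```

```text
{'clock': 1.775, 'tcp_pos': [0.4737, -0.1486, 0.2982], 'orientation': [0.0297, -3.1339, -0.0009], 'contact_force': [0.4342, -0.9044, 0.536], 'moment': [0.0059, 0.027, -0.0037], 'grip_width': 0.0853, 'joints': [0.2142, 0.125, -0.0402, 1.8811, 0.0064, 1.1431, 1.7614]}
[[-1.0, -0.019, -0.008], [-0.019, 1.0, 0.0], [0.008, 0.001, -1.0]]
```

View pics/w1.png

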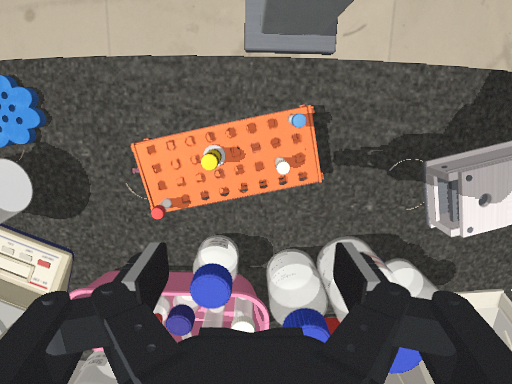

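The wrist view shows the drift's yellow handle top at (209,161), its collar at (214,153), and the stage at right with its hole near (485,200).

```bash
python3 - <<'E'
from h import *
c=np.load('w1c.npy',allow_pickle=True).item()
im=cv2.imread('pics/w1.png');h=cv2.cvtColor(im,cv2.COLOR_BGR2HSV);m=cv2.inRange(h,(22,120,90),(34,255,255))
k,l,s,ce=cv2.connectedComponentsWithStats(m)
for i in range(1,k):
    if s[i,4]>20:print(s[i],ce[i],onz(c,*ce[i],.085))
cs=viewer.calibration('scene');cd=viewer.calibration('side')
print(tri([ray(c,*ce[1+np.argmax(s[1:,4])]),ray(cs,273.75,203.6)]))
print('top',onz(c,209,161,.111),'collar',onz(c,214,153,.062))
for n,(u,v),z in [('hole',(485,200),.075),('blue',(299,120),.1),('white',(282,168),.1),('red',(157,212),.1),('corn',(427,162),.075),('corn',(432,230),.075),('rackTL',(133,146),.057),('rackTR',(311,106),.057),('rackBR',(322,180),.057)]:print(n,onz(c,u,v,z))
print('side hole',onz(cd,266.5,220,.075))
C=-np.array(c['R']).T@c['t'];print(C)
cv2.imwrite('pics/z1.png',cv2.resize(im[130:260,400:512],None,fx=4,fy=4,interpolation=2))
cv2.imwrite('pics/z2.png',cv2.resize(im[90:230,120:330],None,fx=3.5,fy=3.5,interpolation=2))
E
```

```text
[201 150  20  20 283] [210.28621908 159.79858657] [ 0.46281286 -0.19948302  0.085     ]
(array([ 0.4619342 , -0.19875487,  0.09004973]), [np.float64(3.26392334953852e-05), np.float64(3.263923349553298e-05)])
top [ 0.45982644 -0.19740329  0.111     ] collar [ 0.45752839 -0.1975553   0.062     ]
hole [0.51260165 0.18458554 0.075     ]
blue [ 0.41165311 -0.09350659  0.1       ]
white [ 0.46876345 -0.1106809   0.1       ]
red [ 0.52833401 -0.2671161   0.1       ]
corn [0.46111673 0.0857566  0.075     ]
corn [0.55874875 0.11277223 0.075     ]
rackTL [ 0.45010652 -0.30806898  0.057     ]
rackTR [ 0.39469659 -0.07176819  0.057     ]
rackBR [ 0.49292179 -0.04928244  0.057     ]
side hole [0.51180086 0.18370106 0.075     ]
[ 0.40241656 -0.15018447  0.44003774]
```

View pics/z1.png

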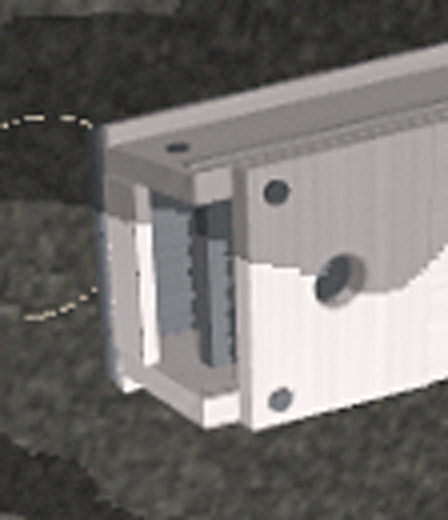

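View pics/z2.png

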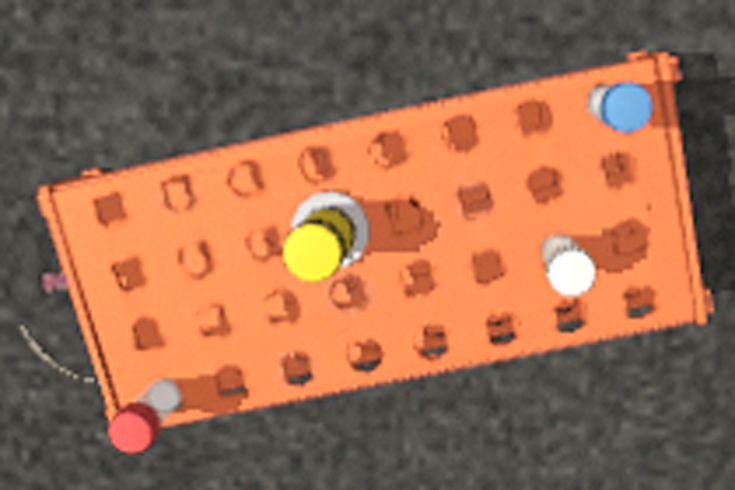

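Request:
drive_tool:
  commands:
    - {"linear":[0.007,-0.0245,0.045],"dr":[0,0,0],"jaw":0}
    - {"linear":[0.007,-0.0245,0.045],"dr":[0,0,0],"jaw":0}
    - {"linear":[0,0,0],"dr":[0,0,-7.2],"jaw":0.2}
    - {"linear":[0,0,0],"dr":[0,0,-7.2],"jaw":0.2}
    - {"linear":[0,0,0],"dr":[0,0,0],"jaw":0.2}

```text
clock: 2.45
tcp_pos: [0.4595, -0.1991, 0.2052]
orientation: [0.425, -3.105, -0.003]
contact_force: [-0.4, 0.3, 0.5]
grip_width: 0.0682
```

```bash
python3 - <<'E'
from h import *
st()
im,c=grab('wrist','w2.png');np.save('w2c.npy',c,allow_pickle=True)
im=cv2.imread('pics/w2.png');h=cv2.cvtColor(im,cv2.COLOR_BGR2HSV);m=cv2.inRange(h,(22,120,60),(34,255,255))
k,l,s,ce=cv2.connectedComponentsWithStats(m)
for i in range(1,k):
    if s[i,4]>20:print(s[i],ce[i],onz(c,*ce[i],.085))
cv2.imwrite('pics/w2z.png',cv2.resize(im[:300,100:400],None,fx=2,fy=2,interpolation=2))
E
```

```text
{'clock': 2.45, 'tcp_pos': [0.4595, -0.1991, 0.2052], 'orientation': [0.4252, -3.1053, -0.0028], 'contact_force': [-0.3785, 0.3341, 0.4693], 'moment': [-0.0029, 0.0233, 0.0007], 'grip_width': 0.0682, 'joints': [0.3163, 0.2262, -0.0382, 1.9858, 0.0123, 0.9372, 2.1147]}
[[-0.963, -0.269, -0.008], [-0.269, 0.963, 0.001], [0.007, 0.003, -1.0]]
[241 177  22  32 548] [251.36678832 193.0620438 ] [ 0.46388335 -0.19715242  0.085     ]
```

View pics/w2z.png

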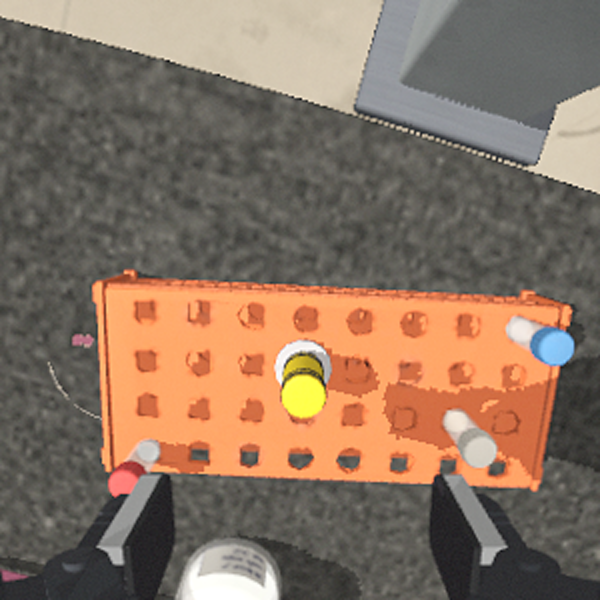

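```bash
python3 - <<'E'
from h import *
c=np.load('w1c.npy',allow_pickle=True).item();d=np.load('w2c.npy',allow_pickle=True).item()
print(tri([ray(c,209.4,161.7),ray(d,251.5,199)]))
print('collar tri',tri([ray(c,214.2,155.6),ray(d,251.2,183.3)]))
for z in(.107,.111,.115):print(z,onz(c,209.4,161.7,z),onz(d,251.5,199,z))
print(onz(c,214.2,155.6,.062),onz(d,251.2,183.3,.062))
E
```

```text
(array([ 0.46139683, -0.19739933,  0.11017452]), [np.float64(0.0006737300501243467), np.float64(0.0006737300501242989)])
collar tri (array([ 0.46163496, -0.19790671,  0.05692593]), [np.float64(0.0001622030028335682), np.float64(0.0001622030028335539)])
0.107 [ 0.46135196 -0.19752114  0.107     ] [ 0.46297484 -0.19740911  0.107     ]
0.111 [ 0.46064411 -0.1969526   0.111     ] [ 0.46177367 -0.19776896  0.111     ]
0.115 [ 0.45993626 -0.19638405  0.115     ] [ 0.46057249 -0.19812881  0.115     ]
[ 0.46099883 -0.19734256  0.062     ] [ 0.46024753 -0.19821403  0.062     ]
```

Request:
drive_tool:
  commands:
    - {"linear":[-0.002,0.001,0.03],"dr":[0.2,-0.4,0],"jaw":0.2}
    - {"linear":[0,0,0.05],"dr":[0,0,0],"jaw":0.2}
    - {"linear":[0,0,0.03],"dr":[0,0,0],"jaw":0.2}
    - {"linear":[0,0,0.0],"dr":[0,0,0],"jaw":0.2}

```text
clock: 3.0
tcp_pos: [0.464, -0.1977, 0.0949]
orientation: [-0.406, 3.109, -0.005]
contact_force: [0.6, -0.3, -0.6]
grip_width: 0.0683
```

```bash
python3 - <<'E'
from h import *
o=st()
R=Ro.from_rotvec(o['orientation']).as_matrix();print(R.T@(np.array([.4613,-.1976,.069])-o['tcp_pos']))
im,c=grab('wrist','w3.png')
im,c=grab('scene','s3.png')
cv2.imwrite('pics/s3.png',cv2.resize(im[120:270,180:350,::-1],None,fx=4,fy=4,interpolation=2))
E
```

```text
{'clock': 3.0, 'tcp_pos': [0.464, -0.1977, 0.0949], 'orientation': [-0.4058, 3.1092, -0.0053], 'contact_force': [0.5546, -0.3374, -0.6275], 'moment': [-0.0266, 0.0493, -0.0494], 'grip_width': 0.0683, 'joints': [0.3099, 0.3824, -0.0378, 2.0796, 0.0238, 0.6731, 2.0866]}
[[-0.966, -0.257, 0.006], [-0.257, 0.967, -0.003], [-0.006, -0.004, -1.0]]
[0.00277687 0.00090466 0.02583937]
```

View pics/w3.png

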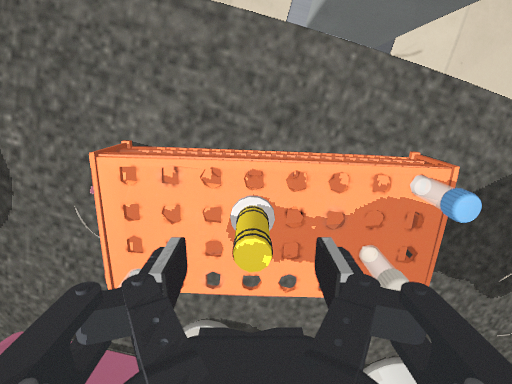

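View pics/s3.png

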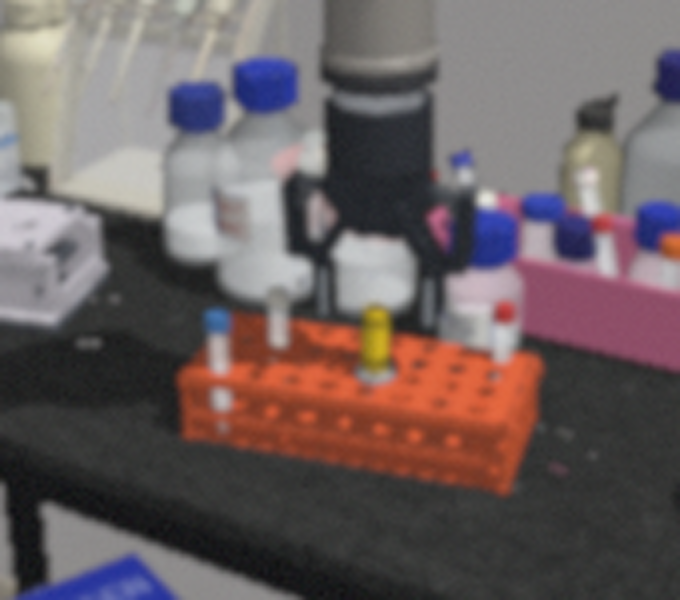

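Request:
drive_tool:
  commands:
    - {"linear":[0.0025,0.001,0.015],"dr":[-0.2,0.2,0],"jaw":0.2}
    - {"linear":[0,0,0.01],"dr":[0,0,0],"jaw":0.2}
    - {"linear":[0,0,0],"dr":[0,0,0],"jaw":0.2}

```text
clock: 3.48
tcp_pos: [0.4653, -0.1988, 0.0732]
orientation: [-0.404, 3.105, -0.007]
contact_force: [-0.2, -0.0, 0.4]
grip_width: 0.0686
```

```bash
python3 - <<'E'
from h import *
o=st()
R=Ro.from_rotvec(o['orientation']).as_matrix();print(R.T@(np.array([.4613,-.1976,.069])-o['tcp_pos']))
E
```

```text
{'clock': 3.475, 'tcp_pos': [0.4653, -0.1988, 0.0732], 'orientation': [-0.404, 3.1046, -0.0068], 'contact_force': [-0.1907, -0.0491, 0.3757], 'moment': [-0.0187, 0.0484, 0.0155], 'grip_width': 0.0686, 'joints': [0.3114, 0.4187, -0.0374, 2.0916, 0.0257, 0.62, 2.086]}
[[-0.967, -0.256, 0.011], [-0.256, 0.967, -0.003], [-0.01, -0.006, -1.0]]
[0.00357484 0.00215417 0.0041938 ]
```

Request:
drive_tool:
  commands:
    - {"linear":[0,0,0],"dr":[0,0,0],"jaw":0.2}

```text
clock: 3.6
tcp_pos: [0.4654, -0.1988, 0.0734]
orientation: [-0.404, 3.104, -0.007]
contact_force: [0.0, 1.1, -0.7]
grip_width: 0.068
```

Request:
drive_tool:
  commands:
    - {"linear":[0.0036,0.0021,0.003],"dr":[-0.3,0.6,0],"jaw":0.2}

```text
clock: 3.72
tcp_pos: [0.4617, -0.1979, 0.0706]
orientation: [-0.405, 3.115, -0.001]
contact_force: [0.4, -0.1, -0.3]
grip_width: 0.0686
```

Request:
drive_tool:
  commands:
    - {"linear":[0,0,0],"dr":[0,0,0],"jaw":0.2}

```text
clock: 3.85
tcp_pos: [0.4614, -0.1977, 0.0705]
orientation: [0.405, -3.115, 0.001]
contact_force: [0.4, 0.0, 0.7]
grip_width: 0.0684
```

```bash
python3 - <<'E'
from h import *
o=st()
R=Ro.from_rotvec(o['orientation']).as_matrix();print(R.T@(np.array([.4613,-.1976,.069])-o['tcp_pos']))
E
```

```text
{'clock': 3.85, 'tcp_pos': [0.4614, -0.1977, 0.0705], 'orientation': [0.405, -3.1151, 0.0009], 'contact_force': [0.3751, 0.0088, 0.715], 'moment': [-0.0698, -0.041, -0.0391], 'grip_width': 0.0684, 'joints': [0.3101, 0.423, -0.0365, 2.0936, 0.0266, 0.6254, 2.0846]}
[[-0.967, -0.256, -0.0], [-0.256, 0.967, -0.001], [0.0, -0.001, -1.0]]
[3.65797884e-05 1.42540496e-04 1.53290676e-03]
```

Request:
drive_tool:
  commands:
    - {"linear":[0,0,0.001],"dr":[0,0,0],"jaw":1}
    - {"linear":[0,0,0],"dr":[0,0,0],"jaw":1}
    - {"linear":[0,0,0],"dr":[0,0,0],"jaw":1}
    - {"linear":[0,0,0],"dr":[0,0,0],"jaw":1}
    - {"linear":[0,0,0],"dr":[0,0,0],"jaw":1}
    - {"linear":[0,0,0],"dr":[0,0,0],"jaw":1}
  force: 80

```text
clock: 4.6
tcp_pos: [0.4616, -0.1978, 0.0699]
orientation: [-0.405, 3.115, -0.001]
contact_force: [-1.3, 0.3, 0.4]
grip_width: 0.0187
```

```bash
python3 - <<'E'
from h import *
o=st()
E
```

```text
{'clock': 4.6, 'tcp_pos': [0.4616, -0.1978, 0.0699], 'orientation': [-0.4049, 3.1151, -0.0014], 'contact_force': [-1.2609, 0.2523, 0.3732], 'moment': [0.0511, 0.0228, -0.0202], 'grip_width': 0.0187, 'joints': [0.3101, 0.4242, -0.0364, 2.0937, 0.0268, 0.6235, 2.0845]}
[[-0.967, -0.256, 0.0], [-0.256, 0.967, -0.001], [-0.0, -0.001, -1.0]]
```

Request:
drive_tool:
  commands:
    - {"linear":[0,0,-0.01],"dr":[0,0,0],"jaw":1}
    - {"linear":[0,0,-0.03],"dr":[0,0,0],"jaw":1}
    - {"linear":[0,0,-0.05],"dr":[0,0,0],"jaw":1}
    - {"linear":[0,0,-0.05],"dr":[0,0,0],"jaw":1}
    - {"linear":[0,0,-0.03],"dr":[0,0,0],"jaw":1}
    - {"linear":[0,0,0],"dr":[0,0,0],"jaw":1}

```text
clock: 5.35
tcp_pos: [0.4609, -0.1975, 0.2475]
orientation: [-0.405, 3.115, -0.001]
contact_force: [0.7, -0.6, -1.0]
grip_width: 0.0182
```

```bash
python3 - <<'E'
from h import *
o=st()
im,c=grab('wrist','w4.png')
# w0 camera: rebuild from stored prints
R=np.array([[1.0,-0.001,-0.002],[0,-0.958,0.288],[-0.002,-0.288,-0.958]])
c0=dict(c);c0['R']=R;c0['t']=np.array([-0.675,-0.037,0.378])
for p in [(208,198),(240,284),(255,47)]:print(p,onz(c0,*p,.21),onz(c0,*p,.15))
C=-np.array(c['R']).T@c['t']; Rt=Ro.from_rotvec(o['orientation']).as_matrix();print('cam in tool',Rt.T@(C-o['tcp_pos']))
np.save('w4c.npy',c,allow_pickle=True)
E
```

```text
{'clock': 5.35, 'tcp_pos': [0.4609, -0.1975, 0.2475], 'orientation': [-0.4048, 3.1151, -0.001], 'contact_force': [0.6709, -0.6223, -1.0132], 'moment': [-0.0039, -0.0453, 0.0006], 'grip_width': 0.0182, 'joints': [0.3105, 0.1756, -0.0344, 1.9424, 0.0076, 1.0231, 2.1019]}
[[-0.967, -0.256, 0.0], [-0.256, 0.967, -0.001], [-0.0, -0.001, -1.0]]
(208, 198) [0.65012875 0.02153199 0.21      ] [0.64060366 0.00249798 0.15      ]
(240, 284) [ 0.66845067 -0.03789402  0.21      ] [ 0.66573544 -0.07901538  0.15      ]
(255, 47) [0.67778971 0.1039331  0.21      ] [0.67854559 0.11552577 0.15      ]
cam in tool [ 0.07244876 -0.00032926 -0.1412273 ]
```

View pics/w4.png

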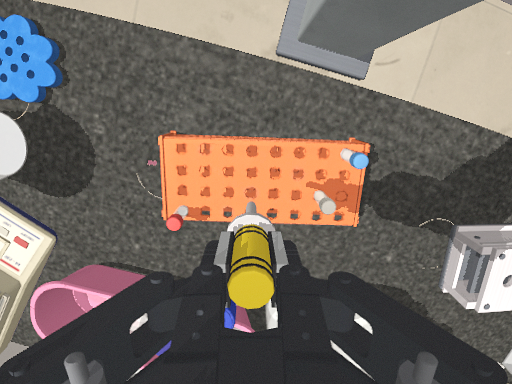

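Request:
drive_tool:
  commands:
    - {"linear":[-0.03,0.051,0],"dr":[0,0,0],"jaw":1}
    - {"linear":[-0.03,0.051,0],"dr":[0,0,0],"jaw":1}
    - {"linear":[-0.03,0.051,0],"dr":[0,0,0],"jaw":1}
    - {"linear":[-0.03,0.051,0],"dr":[0,0,0],"jaw":1}
    - {"linear":[-0.03,0.051,0],"dr":[0,0,0],"jaw":1}
    - {"linear":[-0.03,0.051,0],"dr":[0,0,0],"jaw":1}
    - {"linear":[-0.027,0.051,0],"dr":[0,0,0],"jaw":1}
    - {"linear":[0,0,0],"dr":[0,0,0],"jaw":1}

```text
clock: 6.4
tcp_pos: [0.5656, 0.2103, 0.231]
orientation: [0.394, -3.094, -0.001]
contact_force: [-0.5, 0.3, -0.5]
grip_width: 0.0181
```

```bash
python3 - <<'E'
from h import *
o=st()
im,c=grab('wrist','w5.png')
np.save('w5c.npy',c,allow_pickle=True);print(proj(c,[.5125,.184,.075]))
E
```

```text
{'clock': 6.4, 'tcp_pos': [0.5656, 0.2103, 0.231], 'orientation': [0.3944, -3.0936, -0.0007], 'contact_force': [-0.4526, 0.2959, -0.5408], 'moment': [-0.0901, -0.012, -0.0289], 'grip_width': 0.0181, 'joints': [-0.2543, 0.3866, -0.2618, 1.702, 0.1005, 1.0883, 1.278]}
[[-0.968, -0.251, -0.023], [-0.251, 0.968, -0.002], [0.023, 0.003, -1.0]]
[[238.56958388 126.66457057]]
```

View pics/w5.png

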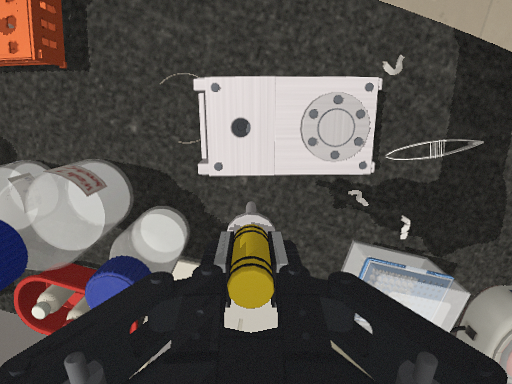

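The stage lies nearly square in the view, with the plate hole at (241,128), the flange disc at (336,127) and the drift in the jaws with its nose at (250,207).

```bash
python3 - <<'E'
from h import *
im=cv2.imread('pics/w5.png');c=np.load('w5c.npy',allow_pickle=True).item()
cr=im[108:148,215:265];cr=cv2.convertScaleAbs(cr,alpha=2.2)
cv2.imwrite('pics/z5.png',cv2.resize(cr,None,fx=14,fy=14,interpolation=cv2.INTER_CUBIC))
g=cv2.cvtColor(im,cv2.COLOR_BGR2GRAY);print(g[116:140,228:254])
# hole contour
m=(g<130).astype(np.uint8);k,l,s,ce=cv2.connectedComponentsWithStats(m[100:160,215:268])
for i in range(1,k):
  if s[i,4]>20:print(s[i],ce[i]+[215,100],onz(c,*(ce[i]+[215,100]),.075))
pl=(g>190).astype(np.uint8)
for p in[(207,91),(206,163),(362,82),(374,170),(362,92)]:print(p,onz(c,*p,.075))
E
```

```text
[[224 221 218 218 217 219 224 222 219 222 220 215 220 217 217 216 222 223
  219 221 219 216 217 217 217 216]
 [224 221 218 216 218 220 223 224 211 205 189 176 181 180 188 191 211 221
  220 220 220 216 216 217 216 217]
 [223 220 217 217 218 222 214 207 174 134 101 100 101  99 103 122 164 198
  214 218 220 218 216 216 216 217]
 [223 220 218 216 221 214 183 135  98  66  63  64  68  63  61  58  78 129
  170 207 216 217 217 216 216 218]
 [223 221 218 220 211 182 127  74  66  70  69  68  69  65  65  65  68  60
   79 158 204 216 217 219 215 217]
 [222 221 219 214 181 128  74  67  71  68  70  66  70  68  68  65  68  66
   62  57 178 210 219 218 215 218]
 [223 222 222 195 141  88  67  69  68  71  65  67  66  65  65  62  71  69
   66  63 109 180 215 218 217 218]
 [223 221 223 170 104  67  66  69  70  67  61  69  65  66  65  63  69  68
   66  67  86 122 209 220 215 218]
 [223 222 218 156  78  62  71  71  69  62  65  68  68  67  66  64  59  66
   66  94 111 102 186 219 215 217]
 [224 224 203 137  70  67  68  71  66  59  69  67  65  67  68  65  65  64
   64 117 111 104 160 215 216 217]
 [225 225 
[... 1128 characters left out ...]
9  66  63  73  76 138 192
  207 219 219 216 216 216 216 216]
 [222 221 217 218 217 217 223 217 202 180 173 159 163 169 187 180 204 216
  220 220 220 215 216 218 215 216]
 [221 222 219 217 216 216 221 221 216 211 214 206 210 212 215 214 219 221
  218 218 218 217 214 218 216 217]
 [222 222 219 217 216 216 220 221 218 216 221 218 221 220 218 217 220 222
  218 218 219 218 216 218 217 218]]
[ 16  18  19  19 287] [240.26132404 127.04878049] [0.51244433 0.18577227 0.075     ]
(207, 91) [0.4862783  0.14501426 0.075     ]
(206, 163) [0.55754402 0.15963976 0.075     ]
(362, 82) [0.43813149 0.29286485 0.075     ]
(374, 170) [0.51957803 0.33605322 0.075     ]
(362, 92) [0.44727419 0.29604542 0.075     ]
```

View pics/z5.png

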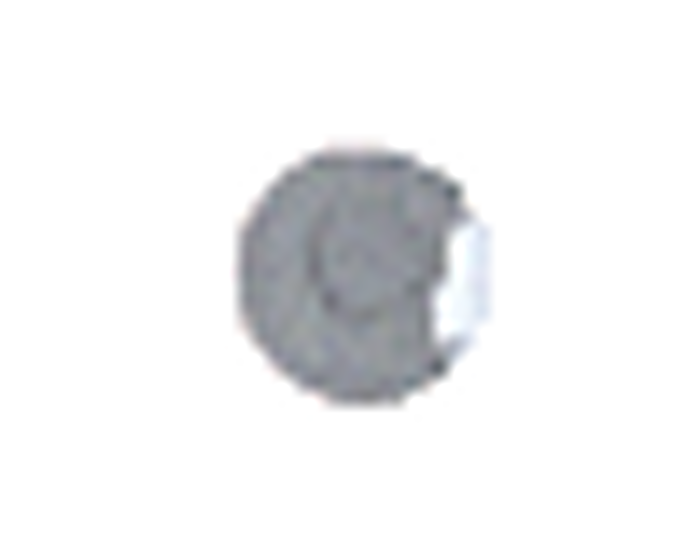

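```bash
python3 - <<'E'
from h import *
c=np.load('w5c.npy',allow_pickle=True).item()
for p,z in[((160,225),.1),((160,225),.21),((120,280),.15),((105,190),.15),((390,270),.096)]:print(p,z,onz(c,*p,z))
h=onz(c,240.3,127.2,.075);s=onz(c,240.9,126.5,.046);print(h,s,s-h)
E
```

```text
(160, 225) 0.1 [0.62761636 0.12955173 0.1       ]
(160, 225) 0.21 [0.57586062 0.15468228 0.21      ]
(120, 280) 0.15 [0.66675368 0.1137072  0.15      ]
(105, 190) 0.15 [0.58528502 0.09112067 0.15      ]
(390, 270) 0.096 [0.61981154 0.38570713 0.096     ]
[0.51258214 0.18584745 0.075     ] [0.51300539 0.18570552 0.046     ] [ 0.00042324 -0.00014193 -0.029     ]
```

Request:
drive_tool:
  commands:
    - {"linear":[-0.012,-0.003,0.01],"dr":[0.2,-1.3,0],"jaw":1}
    - {"linear":[0,0,0.02],"dr":[0,0,0],"jaw":1}
    - {"linear":[0,0,0],"dr":[0,0,0],"jaw":1}
    - {"linear":[0,0,0],"dr":[0,0,0],"jaw":1}

```text
clock: 6.95
tcp_pos: [0.5764, 0.1991, 0.1961]
orientation: [0.381, -3.111, 0.013]
contact_force: [-0.3, 0.5, -1.0]
grip_width: 0.0181
```

```bash
python3 - <<'E'
from h import *
o=st()
im,c=grab('wrist','w6.png')
np.save('w6c.npy',c,allow_pickle=True);u=proj(c,[.5125,.186,.075])[0];print(u)
im=im[:,:,::-1]
x,y=int(u[0])-25,int(u[1])-20
cr=np.ascontiguousarray(im[y:y+40,x:x+50]).astype(float);cr=np.clip((cr-40)*3.5,0,255).astype(np.uint8)
cv2.imwrite('pics/z6.png',cv2.resize(cr,None,fx=14,fy=14,interpolation=cv2.INTER_CUBIC));print(x,y)
E
```

```text
{'clock': 6.95, 'tcp_pos': [0.5764, 0.1991, 0.1961], 'orientation': [0.3812, -3.111, 0.0126], 'contact_force': [-0.3037, 0.4704, -0.9846], 'moment': [-0.056, 0.027, 0.0489], 'grip_width': 0.0181, 'joints': [-0.2494, 0.4227, -0.2476, 1.7329, 0.1249, 1.0108, 1.2711]}
[[-0.97, -0.241, -0.006], [-0.241, 0.97, -0.009], [0.008, -0.007, -1.0]]
[254.91315423 117.99085753]
229 97
```

View pics/z6.png

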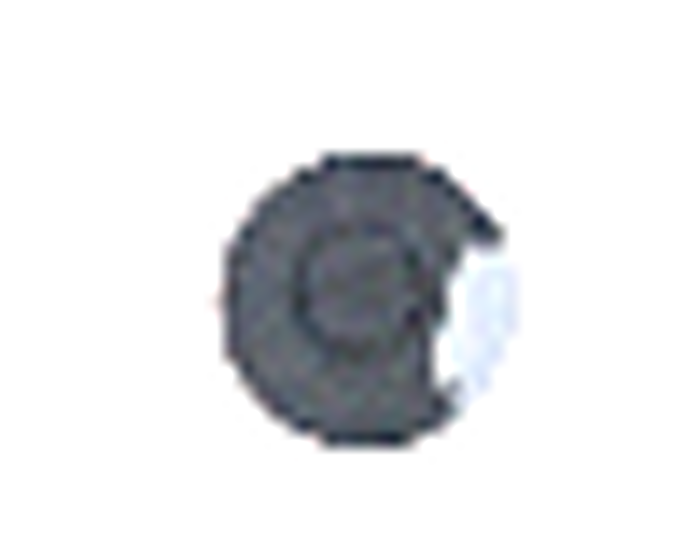

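View pics/w6.png

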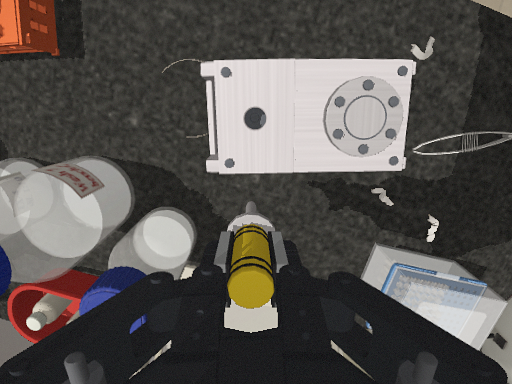

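```bash
python3 - <<'E'
from h import *
c=np.load('w6c.npy',allow_pickle=True).item()
h=onz(c,255.0,117.9,.075);s=onz(c,254.2,117.2,.046);print(h,s,s-h)
c5=np.load('w5c.npy',allow_pickle=True).item()
print('tri hole',tri([ray(c,255.,117.9),ray(c5,240.3,127.2)]),'tri strap',tri([ray(c,254.2,117.2),ray(c5,240.9,126.5)]))
im=cv2.imread('pics/w6.png')
T=np.array([.5764,.1991,.1961]);R=Ro.from_rotvec([.3812,-3.111,.0126]).as_matrix()
for dz in (.066,.068,.070):
  for dx in(0,):print(dz,proj(c,T+R@[dx,0,dz]))
for p in[(232,83),(398,71),(226,72),(229.5,163),(393.5,160.5),(402.5,71)]:print(p,onz(c,*p,.075))
cr=im[185:325,190:315];cv2.imwrite('pics/z7.png',cv2.resize(cr,None,fx=5,fy=4.2,interpolation=cv2.INTER_CUBIC))
cr=im[185:245,215:285];cv2.imwrite('pics/z7.png',cv2.resize(cr,None,fx=10,fy=10,interpolation=cv2.INTER_CUBIC))
E
```

```text
[0.51240425 0.18605606 0.075     ] [0.51252736 0.18550469 0.046     ] [ 0.00012311 -0.00055137 -0.029     ]
tri hole (array([0.51228112, 0.18597623, 0.08137248]), [np.float64(8.09412237249349e-06), np.float64(8.094122372560833e-06)]) tri strap (array([0.51264428, 0.18562377, 0.0499262 ]), [np.float64(0.0002478546546867124), np.float64(0.0002478546546866403)])
0.066 [[251.06057928 206.32172475]]
0.068 [[251.05626983 205.46994539]]
0.07 [[251.05203359 204.63274703]]
(232, 83) [0.48834098 0.15933485 0.075     ]
(398, 71) [0.44187799 0.29763923 0.075     ]
(226, 72) [0.48070003 0.15222388 0.075     ]
(229.5, 163) [0.55778815 0.17297498 0.075     ]
(393.5, 160.5) [0.51764228 0.32209589 0.075     ]
(402.5, 71) [0.44076302 0.30158102 0.075     ]
```

View pics/z7.png

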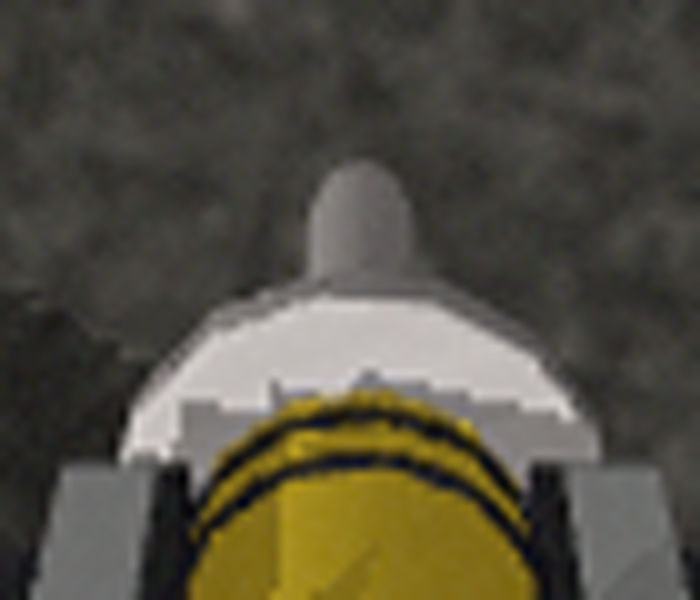

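```bash
cat >> h.py <<'E'
def lvl():
    o=st();R=Ro.from_rotvec(o['orientation']).as_matrix()
    a=np.array([-.2588,.9659,0]);Rt=np.column_stack([np.cross(a,[0,0,-1]),a,[0,0,-1]])
    print('level dr deg',np.round(np.degrees(Ro.from_matrix(R.T@Rt).as_rotvec()),2));return o,R,Rt
def goto(off,tgt):
    o,R,Rt=lvl();p=np.array(tgt)-Rt@np.array(off);print('tcp tgt',p.round(4),'tool shift mm',(1e3*R.T@(p-o['tcp_pos'])).round(2))
    f=np.array(o['contact_force']);print('F stage x,y,z',np.round([f@[.9659,.2588,0],f@[-.2588,.9659,0],f[2]],1))
E
python3 - <<'E'
from h import *
c=np.load('w6c.npy',allow_pickle=True).item()
T=np.array([.5764,.1991,.1961]);R=Ro.from_rotvec([.3812,-3.111,.0126]).as_matrix()
X=onz(c,250.5,204.1,T[2]-.068);print('tip in tool',R.T@(X-T))
goto([.001,-.0005,.068],[.5126,.1857,.125])
E
```

```text
tip in tool [ 0.00111687 -0.00043022  0.06801625]
{'clock': 7.0, 'tcp_pos': [0.5763, 0.199, 0.196], 'orientation': [0.381, -3.1108, 0.013], 'contact_force': [0.3949, -0.1446, -1.7234], 'moment': [-0.014, 0.0445, -0.0199], 'grip_width': 0.0181, 'joints': [-0.2494, 0.4227, -0.2475, 1.7331, 0.125, 1.0108, 1.271]}
[[-0.97, -0.241, -0.006], [-0.241, 0.97, -0.009], [0.008, -0.007, -1.0]]
level dr deg [-0.41 -0.49 -1.03]
tcp tgt [0.5134 0.1864 0.193 ] tool shift mm [64.    3.05  3.5 ]
F stage x,y,z [ 0.3 -0.2 -1.7]
```

Request:
drive_tool:
  commands:
    - {"linear":[0.03,0.0015,0],"dr":[-0.4,-0.5,-1.0],"jaw":1}
    - {"linear":[0.03,0.0005,0.002],"dr":[0,0,0],"jaw":1}
    - {"linear":[0,0,0],"dr":[0,0,0],"jaw":1}

```text
clock: 7.38
tcp_pos: [0.5174, 0.1848, 0.196]
orientation: [-0.407, 3.112, 0.001]
contact_force: [0.5, 0.2, -1.1]
grip_width: 0.0181
```

```bash
python3 - <<'E'
from h import *
goto([.001,-.0005,.068],[.5126,.1857,.095])
E
```

```text
{'clock': 7.375, 'tcp_pos': [0.5174, 0.1848, 0.196], 'orientation': [-0.4068, 3.1115, 0.0006], 'contact_force': [0.5076, 0.2044, -1.1302], 'moment': [0.0323, 0.0125, -0.0133], 'grip_width': 0.0181, 'joints': [-0.2351, 0.3232, -0.2709, 1.8826, 0.1061, 0.946, 1.2764]}
[[-0.966, -0.257, 0.003], [-0.257, 0.966, 0.001], [-0.004, -0.0, -1.0]]
level dr deg [-0.    0.21 -0.1 ]
tcp tgt [0.5134 0.1864 0.163 ] tool shift mm [ 3.51  2.56 33.03]
F stage x,y,z [ 0.5  0.1 -1.1]
```

Request:
drive_tool:
  commands:
    - {"linear":[0.0035,0.0025,0.01],"dr":[0,0.2,0],"jaw":1}
    - {"linear":[0,0,0.018],"dr":[0,0,0],"jaw":1}
    - {"linear":[0,0,0],"dr":[0,0,0],"jaw":1}

```text
clock: 7.75
tcp_pos: [0.5154, 0.1871, 0.168]
orientation: [-0.405, 3.112, 0.001]
contact_force: [0.5, -0.3, -0.7]
grip_width: 0.0182
```

```bash
python3 - <<'E'
from h import *
goto([.001,-.0005,.068],[.5126,.1857,.070])
im,c=grab('wrist','w8.png');np.save('w8c.npy',c,allow_pickle=True)
im,c=grab('side','d8.png')
im=cv2.imread('pics/w8.png');cv2.imwrite('pics/z8.png',cv2.resize(im[150:270,180:330],None,fx=5,fy=5,interpolation=2))
im=cv2.imread('pics/d8.png');cv2.imwrite('pics/zd8.png',cv2.resize(im[150:270,210:330],None,fx=5,fy=5,interpolation=2))
E
```

```text
{'clock': 7.75, 'tcp_pos': [0.5154, 0.1871, 0.168], 'orientation': [-0.4055, 3.1121, 0.0015], 'contact_force': [0.5071, -0.2737, -0.7455], 'moment': [-0.0062, 0.0657, -0.0216], 'grip_width': 0.0182, 'joints': [-0.244, 0.3552, -0.2681, 1.9108, 0.1194, 0.8874, 1.2586]}
[[-0.967, -0.256, 0.003], [-0.256, 0.967, 0.001], [-0.003, 0.001, -1.0]]
level dr deg [ 0.03  0.19 -0.15]
tcp tgt [0.5134 0.1864 0.138 ] tool shift mm [ 2.18 -0.17 29.99]
F stage x,y,z [ 0.4 -0.4 -0.7]
```

View pics/z8.png

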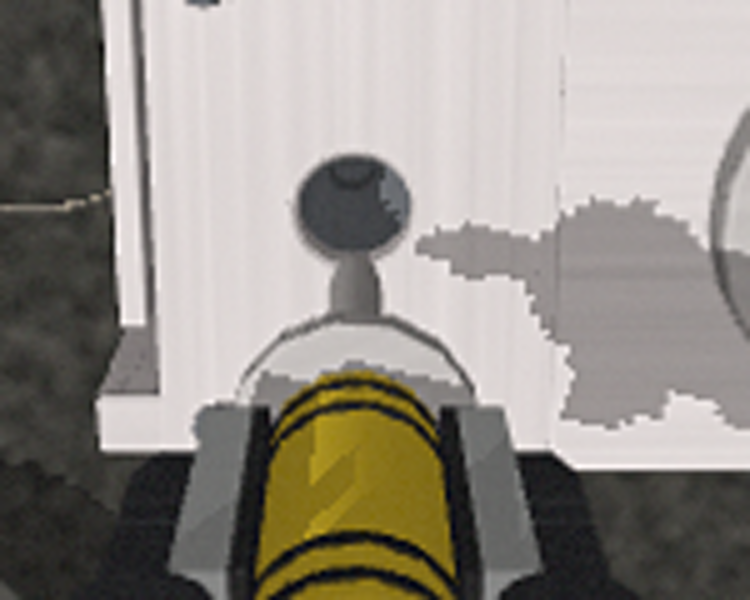

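View pics/zd8.png

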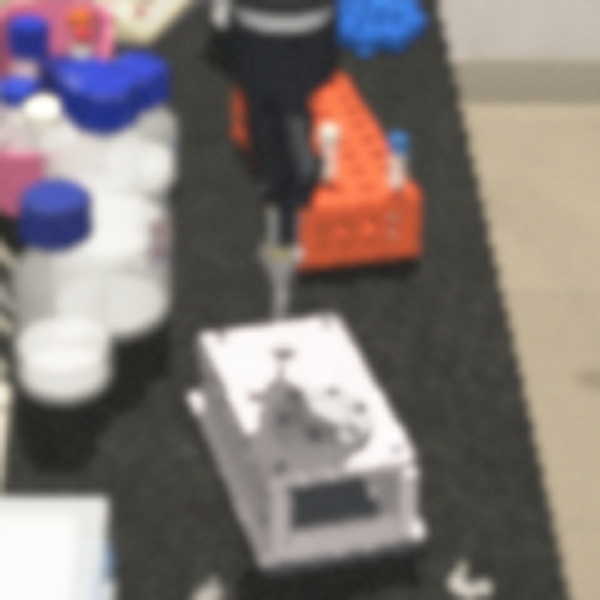

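The nose at zoom (356,270) is just in front of the plate hole at (353,205). The strap's hole edge shows at (350,188), slightly to −y.

Request:
drive_tool:
  commands:
    - {"linear":[0.002,-0.0006,0.005],"dr":[0,0.2,-0.1],"jaw":1}
    - {"linear":[0,0,0.007],"dr":[0,0,0],"jaw":1}
    - {"linear":[0,0,0],"dr":[0,0,0],"jaw":1}

```text
clock: 8.22
tcp_pos: [0.5153, 0.1869, 0.1575]
orientation: [-0.408, 3.111, 0.003]
contact_force: [0.0, -0.2, -1.3]
grip_width: 0.018
```

```bash
python3 - <<'E'
from h import *
goto([.001,-.0005,.068],[.5126,.1853,.070])
im,c=grab('wrist','w9.png');np.save('w9c.npy',c,allow_pickle=True)
im=cv2.imread('pics/w9.png');cv2.imwrite('pics/z9.png',cv2.resize(im[150:250,190:310],None,fx=6,fy=6,interpolation=2))
E
```

```text
{'clock': 8.225, 'tcp_pos': [0.5153, 0.1869, 0.1575], 'orientation': [-0.4081, 3.1114, 0.0027], 'contact_force': [0.0342, -0.1805, -1.2658], 'moment': [-0.0109, -0.0499, -0.0245], 'grip_width': 0.018, 'joints': [-0.2449, 0.368, -0.2669, 1.9205, 0.1245, 0.865, 1.2564]}
[[-0.966, -0.258, 0.003], [-0.258, 0.966, 0.002], [-0.004, 0.001, -1.0]]
level dr deg [ 0.07  0.21 -0.05]
tcp tgt [0.5134 0.186  0.138 ] tool shift mm [ 2.11 -0.36 19.52]
F stage x,y,z [-0.  -0.2 -1.3]
```

View pics/z9.png

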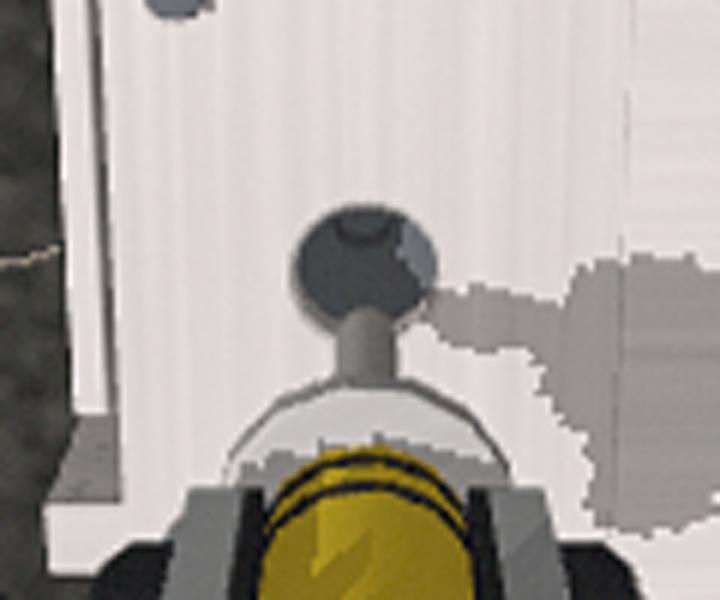

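Request:
drive_tool:
  commands:
    - {"linear":[0.002,-0.0002,0],"dr":[0,0.2,0],"jaw":1}
    - {"linear":[0.0,0,0.002],"dr":[0,0,0],"jaw":1}
    - {"linear":[0.0005,0,0.0],"dr":[0,0,0],"jaw":1}

```text
clock: 8.65
tcp_pos: [0.5132, 0.1862, 0.1561]
orientation: [-0.408, 3.114, 0.003]
contact_force: [-0.2, 0.1, -0.2]
grip_width: 0.0184
```

```bash
python3 - <<'E'
from h import *
goto([.001,-.0005,.068],[.5126,.1853,.070])
im,c=grab('wrist','w10.png');np.save('w10c.npy',c,allow_pickle=True)
im=cv2.imread('pics/w10.png');cv2.imwrite('pics/z10.png',cv2.resize(im[170:230,215:285],None,fx=10,fy=10,interpolation=2))
E
```

```text
{'clock': 8.65, 'tcp_pos': [0.5132, 0.1862, 0.1561], 'orientation': [-0.4083, 3.1139, 0.0025], 'contact_force': [-0.1839, 0.0731, -0.237], 'moment': [-0.0464, 0.0471, -0.0265], 'grip_width': 0.0184, 'joints': [-0.2445, 0.3678, -0.2673, 1.9248, 0.1238, 0.8632, 1.2564]}
[[-0.966, -0.258, 0.001], [-0.258, 0.966, 0.002], [-0.001, 0.001, -1.0]]
level dr deg [ 0.08  0.07 -0.06]
tcp tgt [0.5134 0.186  0.138 ] tool shift mm [-0.12 -0.22 18.09]
F stage x,y,z [-0.2  0.1 -0.2]
```

View pics/z10.png

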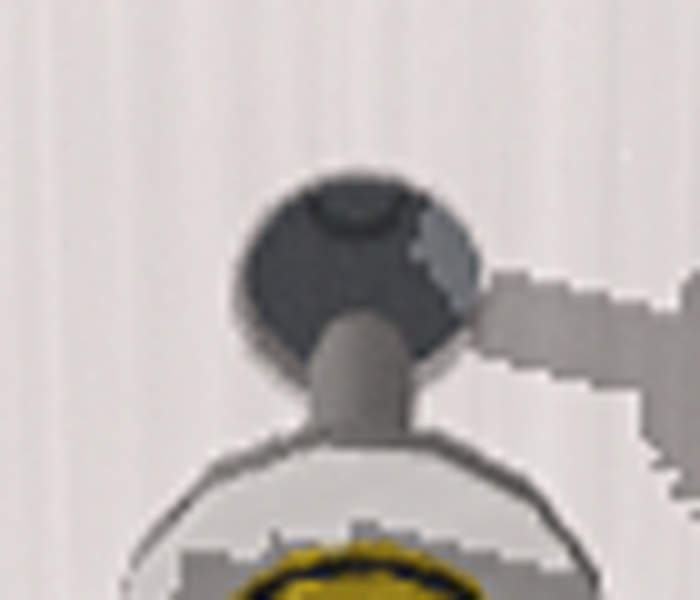

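```bash
python3 - <<'E'
from h import *
c=np.load('w10c.npy',allow_pickle=True).item()
A=np.array([[.9659,.2588,0],[-.2588,.9659,0],[0,0,1]])
for n,p,z in[('plate',(250.7,198),.075),('strap',(250,189),.046),('tip',(250.5,204.3),.088)]:
  X=onz(c,*p,z);print(n,X,1e3*(A@X))
E
```

```text
plate [0.51151546 0.18553452 0.075     ] [542.0891205   46.82759267  75.        ]
strap [0.51223857 0.18512085 0.046     ] [542.68051055  46.24088446  46.        ]
tip [0.51251069 0.18561326 0.088     ] [543.0707888   46.64608411  88.        ]
```

Request:
drive_tool:
  commands:
    - {"linear":[0.0005,-0.0003,0],"dr":[0.1,0.1,0],"jaw":1}
    - {"linear":[0.0003,0,0.01],"dr":[0,0,0],"jaw":1}
    - {"linear":[0.0003,0,0.01],"dr":[0,0,0],"jaw":1}
    - {"linear":[0.0003,0,0.008],"dr":[0,0,0],"jaw":1}
    - {"linear":[0,0,0],"dr":[0,0,0],"jaw":1}

```text
clock: 9.32
tcp_pos: [0.5114, 0.1853, 0.1256]
orientation: [0.408, -3.113, 0.001]
contact_force: [0.7, 0.1, -1.0]
grip_width: 0.0183
```

```bash
cat >> h.py <<'E'
def q():
    o=monitor.get_obs();R=Ro.from_rotvec(o['orientation']).as_matrix()
    a=np.array([-.2588,.9659,0]);Rt=np.column_stack([np.cross(a,[0,0,-1]),a,[0,0,-1]])
    A=np.array([[.9659,.2588,0],[-.2588,.9659,0],[0,0,1]])
    tip=o['tcp_pos']+R@np.array([.001,-.0005,.068])
    print('t',round(float(o['clock']),2),'tip(stage) mm',(1e3*A@tip).round(2),'F',(A@o['contact_force']).round(1),'M',(A@o['moment']).round(3),'level',np.round(np.degrees(Ro.from_matrix(R.T@Rt).as_rotvec()),2),'w',round(float(o['grip_width']),4))
E
python3 -c "
from h import *
q()"
```

```text
t 9.32 tip(stage) mm [540.76  46.08  57.55] F [ 0.7 -0.1 -1. ] M [-0.008 -0.027 -0.037] level [-0.03 -0.1  -0.05] w 0.0183
```

Request:
drive_tool:
  commands:
    - {"linear":[-0.0018,0.0003,0],"dr":[0,-0.1,0],"jaw":1}
    - {"linear":[0,0,0.005],"dr":[0,0,0],"jaw":1}
    - {"linear":[0,0,0],"dr":[0,0,0],"jaw":1}

```text
clock: 9.7
tcp_pos: [0.5135, 0.1863, 0.1205]
orientation: [-0.409, 3.114, -0.001]
contact_force: [-0.1, -0.2, -1.1]
grip_width: 0.0183
```

```bash
python3 -c "
from h import *
q()
im,c=grab('wrist','w11.png')
im=cv2.imread('pics/w11.png');cv2.imwrite('pics/z11.png',cv2.resize(im[170:230,215:285],None,fx=10,fy=10,interpolation=2))"
```

```text
t 9.7 tip(stage) mm [543.26  46.5   52.52] F [-0.1 -0.2 -1.1] M [ 0.038  0.014 -0.005] level [-0.03  0.04 -0.05] w 0.0183
```

View pics/z11.png

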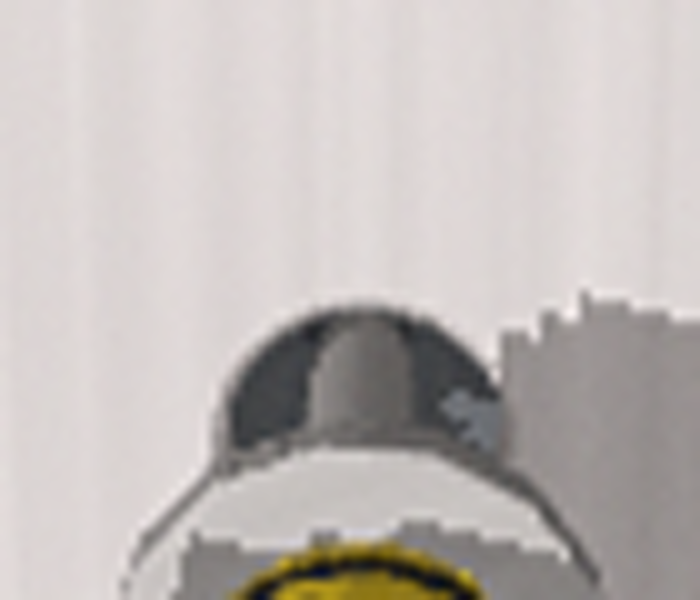

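Request:
drive_tool:
  commands:
    - {"linear":[0.0005,0,0.002],"dr":[0,0,0],"jaw":1}
    - {"linear":[0,0,0.002],"dr":[0,0,0],"jaw":1}
    - {"linear":[0,0,0],"dr":[0,0,0],"jaw":1}

```text
clock: 10.12
tcp_pos: [0.5134, 0.1863, 0.1168]
orientation: [-0.408, 3.113, -0.0]
contact_force: [-0.5, -0.8, 0.4]
grip_width: 0.0182
```

```bash
python3 -c "
from h import *
q()"
```

```text
t 10.12 tip(stage) mm [543.21  46.57  48.79] F [-0.7 -0.7  0.4] M [ 0.05  -0.002 -0.043] level [-0.02  0.11 -0.06] w 0.0182
```

Request:
drive_tool:
  commands:
    - {"linear":[0,0,0.001],"dr":[0,0,0],"jaw":1}
    - {"linear":[0,0,0.001],"dr":[0,0,0],"jaw":1}

```text
clock: 10.38
tcp_pos: [0.5135, 0.1864, 0.1148]
orientation: [-0.408, 3.113, 0.0]
contact_force: [-0.7, 1.0, -1.0]
grip_width: 0.0185
```

```bash
python3 -c "
from h import *
q()"
```

```text
t 10.38 tip(stage) mm [543.32  46.6   46.79] F [-0.4  1.2 -1. ] M [ 0.03  -0.031  0.031] level [-0.02  0.12 -0.05] w 0.0185
```

Request:
drive_tool:
  commands:
    - {"linear":[0,0,0.001],"dr":[0,0,0],"jaw":1}
    - {"linear":[0,0,0.001],"dr":[0,0,0],"jaw":1}

```text
clock: 10.62
tcp_pos: [0.5135, 0.1864, 0.1127]
orientation: [-0.408, 3.113, 0.0]
contact_force: [-0.5, -0.4, -0.8]
grip_width: 0.0183
```

```bash
python3 -c "
from h import *
q()"
```

```text
t 10.62 tip(stage) mm [543.37  46.6   44.65] F [-0.6 -0.3 -0.8] M [-0.017 -0.043 -0.035] level [-0.01  0.12 -0.06] w 0.0183
```

Request:
drive_tool:
  commands:
    - {"linear":[0.0005,0,0.001],"dr":[0,0.1,0],"jaw":1}
    - {"linear":[0,0,0.001],"dr":[0,0,0],"jaw":1}

```text
clock: 10.88
tcp_pos: [0.513, 0.1863, 0.1105]
orientation: [-0.409, 3.115, -0.0]
contact_force: [-0.3, -1.3, -0.8]
grip_width: 0.0182
```

```bash
python3 -c "
from h import *
q()"
```

```text
t 10.88 tip(stage) mm [542.69  46.64  42.5 ] F [-0.6 -1.2 -0.8] M [-0.01  -0.021 -0.002] level [-0.01  0.01 -0.05] w 0.0182
```

Request:
drive_tool:
  commands:
    - {"linear":[0,0,0.001],"dr":[0,0,0],"jaw":1}
    - {"linear":[0,0,0.001],"dr":[0,0,0],"jaw":1}

```text
clock: 11.12
tcp_pos: [0.513, 0.1862, 0.1084]
orientation: [-0.408, 3.115, -0.0]
contact_force: [-0.1, 0.1, 0.2]
grip_width: 0.0186
```

```bash
python3 -c "
from h import *
q()"
```

```text
t 11.12 tip(stage) mm [542.71  46.59  40.36] F [-0.1  0.1  0.2] M [-0.017 -0.052  0.056] level [-0.01  0.02 -0.06] w 0.0186
```

Request:
drive_tool:
  commands:
    - {"linear":[0,0,0.001],"dr":[0,0,0],"jaw":1}
    - {"linear":[0,0,0.001],"dr":[0,0,0],"jaw":1}

```text
clock: 11.38
tcp_pos: [0.513, 0.1862, 0.1062]
orientation: [-0.409, 3.115, -0.0]
contact_force: [0.0, -0.1, -0.9]
grip_width: 0.018
```

```bash
python3 -c "
from h import *
q()"
```

```text
t 11.38 tip(stage) mm [542.69  46.62  38.2 ] F [-0.  -0.1 -0.9] M [0.012 0.014 0.024] level [-0.01  0.01 -0.05] w 0.018
```

Request:
drive_tool:
  commands:
    - {"linear":[0,0,0.001],"dr":[0,0,0],"jaw":1}
    - {"linear":[0,0,0.001],"dr":[0,0,0],"jaw":1}

```text
clock: 11.62
tcp_pos: [0.513, 0.1862, 0.1041]
orientation: [-0.408, 3.115, -0.0]
contact_force: [-0.3, -1.1, -1.5]
grip_width: 0.018
```

```bash
python3 -c "
from h import *
q()"
```

```text
t 11.62 tip(stage) mm [542.74  46.6   36.09] F [-0.6 -1.  -1.5] M [ 0.062 -0.021 -0.016] level [-0.02  0.02 -0.06] w 0.018
```

Request:
drive_tool:
  commands:
    - {"linear":[0,0,0.001],"dr":[0,0,0],"jaw":1}
    - {"linear":[0,0,0.001],"dr":[0,0,0],"jaw":1}

```text
clock: 11.88
tcp_pos: [0.513, 0.1862, 0.1019]
orientation: [-0.408, 3.115, -0.0]
contact_force: [0.2, -0.4, -0.9]
grip_width: 0.0181
```

```bash
python3 -c "
from h import *
q()"
```

```text
t 11.88 tip(stage) mm [542.68  46.59  33.93] F [ 0.  -0.4 -0.9] M [-0.012 -0.017 -0.029] level [-0.01  0.01 -0.06] w 0.0181
```

Request:
drive_tool:
  commands:
    - {"linear":[0,0,0.001],"dr":[0,0,0],"jaw":1}
    - {"linear":[0,0,0.001],"dr":[0,0,0],"jaw":1}

```text
clock: 12.12
tcp_pos: [0.513, 0.1862, 0.0998]
orientation: [-0.409, 3.115, -0.0]
contact_force: [-0.4, -0.1, -1.2]
grip_width: 0.0178
```

```bash
python3 -c "
from h import *
q()
im,c=grab('side','d12.png');im,c=grab('scene','s12.png')
im=cv2.imread('pics/d12.png');a=cv2.resize(im[180:270,230:300],None,fx=5,fy=5,interpolation=2)
im=cv2.imread('pics/s12.png');b=cv2.resize(im[130:220,130:210],None,fx=5,fy=5,interpolation=2)
cv2.imwrite('pics/z12.png',np.hstack([a,b]))"
```

```text
t 12.12 tip(stage) mm [542.76  46.61  31.82] F [-0.4  0.1 -1.2] M [-0.014 -0.031  0.03 ] level [-0.01  0.02 -0.05] w 0.0178
```

View pics/z12.png

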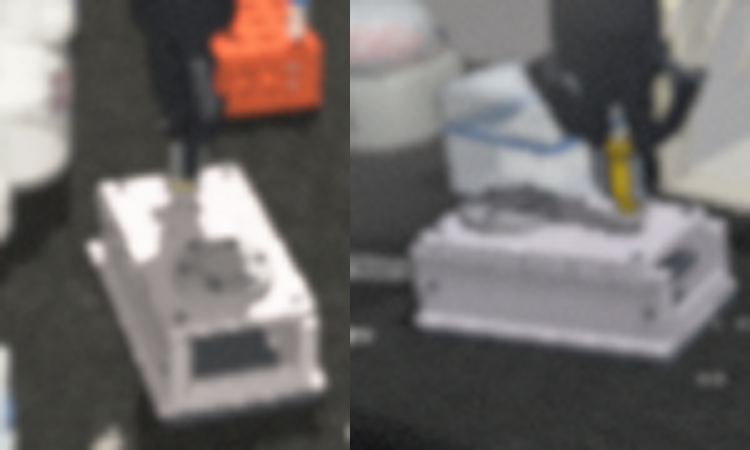

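Both views show the drift standing in the plate, with its collar about 11 mm above the face. I'll keep pushing down in small steps.

Request:
drive_tool:
  commands:
    - {"linear":[0,0,0.001],"dr":[0,0,0],"jaw":1}

```text
clock: 12.35
tcp_pos: [0.513, 0.1862, 0.0988]
orientation: [-0.408, 3.115, -0.0]
contact_force: [0.1, -0.0, -1.2]
grip_width: 0.0183
```

Request:
drive_tool:
  commands:
    - {"linear":[0,0,0.001],"dr":[0,0,0],"jaw":1}

```text
clock: 12.48
tcp_pos: [0.513, 0.1862, 0.0977]
orientation: [-0.408, 3.115, -0.0]
contact_force: [-0.3, 0.2, -0.9]
grip_width: 0.0183
```

Request:
drive_tool:
  commands:
    - {"linear":[0,0,0.001],"dr":[0,0,0],"jaw":1}

```text
clock: 12.6
tcp_pos: [0.513, 0.1862, 0.0966]
orientation: [-0.408, 3.115, -0.0]
contact_force: [0.2, 0.3, -0.5]
grip_width: 0.0175
```

Request:
drive_tool:
  commands:
    - {"linear":[0,0,0.001],"dr":[0,0,0],"jaw":1}

```text
clock: 12.72
tcp_pos: [0.513, 0.1862, 0.0956]
orientation: [-0.408, 3.115, -0.0]
contact_force: [0.1, 1.0, -1.5]
grip_width: 0.0182
```

```bash
python3 -c "
from h import *
q()"
```

```text
t 12.72 tip(stage) mm [542.71  46.62  27.55] F [ 0.3  0.9 -1.5] M [-0.019  0.026  0.   ] level [-0.01  0.01 -0.06] w 0.0182
```

Request:
drive_tool:
  commands:
    - {"linear":[0,0,0.001],"dr":[0,0,0],"jaw":1}

```text
clock: 12.85
tcp_pos: [0.513, 0.1862, 0.0945]
orientation: [-0.408, 3.115, -0.0]
contact_force: [-0.7, 0.9, -1.0]
grip_width: 0.0184
```

Request:
drive_tool:
  commands:
    - {"linear":[0,0,0.001],"dr":[0,0,0],"jaw":1}

```text
clock: 12.98
tcp_pos: [0.513, 0.1862, 0.0935]
orientation: [-0.408, 3.115, -0.0]
contact_force: [0.1, -0.1, -0.6]
grip_width: 0.0182
```

Request:
drive_tool:
  commands:
    - {"linear":[0,0,0.001],"dr":[0,0,0],"jaw":1}

```text
clock: 13.1
tcp_pos: [0.513, 0.1862, 0.0923]
orientation: [-0.408, 3.115, -0.0]
contact_force: [-0.8, -0.3, -0.3]
grip_width: 0.0187
```

```bash
python3 -c "
from h import *
q()
im,c=grab('wrist','w13.png')
im=cv2.imread('pics/w13.png');cv2.imwrite('pics/z13.png',cv2.resize(im[170:260,195:310],None,fx=6,fy=6,interpolation=2))"
```

```text
t 13.1 tip(stage) mm [542.72  46.6   24.34] F [-0.9 -0.1 -0.3] M [-0.025 -0.018  0.024] level [-0.01  0.02 -0.06] w 0.0187
```

View pics/z13.png

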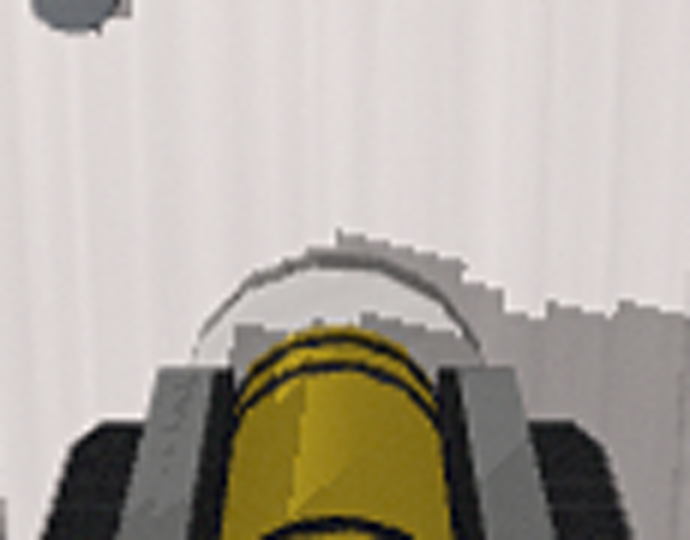

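Request:
drive_tool:
  commands:
    - {"linear":[0,0,0.0008],"dr":[0,0,0],"jaw":1}

```text
clock: 13.28
tcp_pos: [0.513, 0.1862, 0.0914]
orientation: [-0.409, 3.115, -0.0]
contact_force: [-0.4, 0.7, -1.8]
grip_width: 0.0183
```

Request:
drive_tool:
  commands:
    - {"linear":[0,0,0.0008],"dr":[0,0,0],"jaw":1}

```text
clock: 13.4
tcp_pos: [0.513, 0.1862, 0.0906]
orientation: [-0.409, 3.115, -0.0]
contact_force: [-0.4, -0.9, -0.5]
grip_width: 0.0181
```

Request:
drive_tool:
  commands:
    - {"linear":[0,0,0.0008],"dr":[0,0,0],"jaw":1}

```text
clock: 13.52
tcp_pos: [0.513, 0.1862, 0.0897]
orientation: [-0.408, 3.115, -0.0]
contact_force: [-0.7, 0.2, -1.0]
grip_width: 0.0183
```

Request:
drive_tool:
  commands:
    - {"linear":[0,0,0.0008],"dr":[0,0,0],"jaw":1}

```text
clock: 13.65
tcp_pos: [0.513, 0.1862, 0.0889]
orientation: [-0.408, 3.115, -0.0]
contact_force: [-0.1, -0.0, -1.7]
grip_width: 0.0183
```

Request:
drive_tool:
  commands:
    - {"linear":[0,0,0.0006],"dr":[0,0,0],"jaw":1}

```text
clock: 13.78
tcp_pos: [0.513, 0.1862, 0.0882]
orientation: [-0.409, 3.115, -0.0]
contact_force: [-0.7, -0.8, -1.5]
grip_width: 0.0182
```

```bash
python3 -c "
from h import *
q()"
```

```text
t 13.78 tip(stage) mm [542.66  46.59  20.18] F [-0.8 -0.6 -1.5] M [0.046 0.001 0.014] level [-0.02  0.01 -0.06] w 0.0182
```

Request:
drive_tool:
  commands:
    - {"linear":[0,0,0.0006],"dr":[0,0,0],"jaw":1}

```text
clock: 13.9
tcp_pos: [0.513, 0.1862, 0.088]
orientation: [-0.408, 3.115, -0.001]
contact_force: [-2.2, -1.0, 8.7]
grip_width: 0.0185
```

Request:
drive_tool:
  commands:
    - {"linear":[0,0,0.0006],"dr":[0,0,0],"jaw":1}

```text
clock: 14.02
tcp_pos: [0.513, 0.1862, 0.0879]
orientation: [-0.408, 3.115, -0.001]
contact_force: [-3.3, -1.0, 7.5]
grip_width: 0.018
```

Request:
drive_tool:
  commands:
    - {"linear":[0,0,0.0006],"dr":[0,0,0],"jaw":1}

```text
clock: 14.15
tcp_pos: [0.513, 0.1862, 0.088]
orientation: [-0.408, 3.115, -0.001]
contact_force: [-2.3, -0.3, 5.8]
grip_width: 0.0181
```

```bash
python3 -c "
from h import *
q()
im,c=grab('side','d14.png');im,c=grab('scene','s14.png');grab('wrist','w14.png')
im=cv2.imread('pics/d14.png');a=cv2.resize(im[180:270,230:300],None,fx=5,fy=5,interpolation=2)
im=cv2.imread('pics/s14.png');b=cv2.resize(im[130:220,130:210],None,fx=5,fy=5,interpolation=2)
cv2.imwrite('pics/z14.png',np.hstack([a,b]))"
```

```text
t 14.15 tip(stage) mm [542.74  46.53  19.98] F [-2.3  0.3  5.8] M [-0.113  0.555 -0.036] level [-0.05  0.01 -0.06] w 0.0181
```

View pics/z14.png

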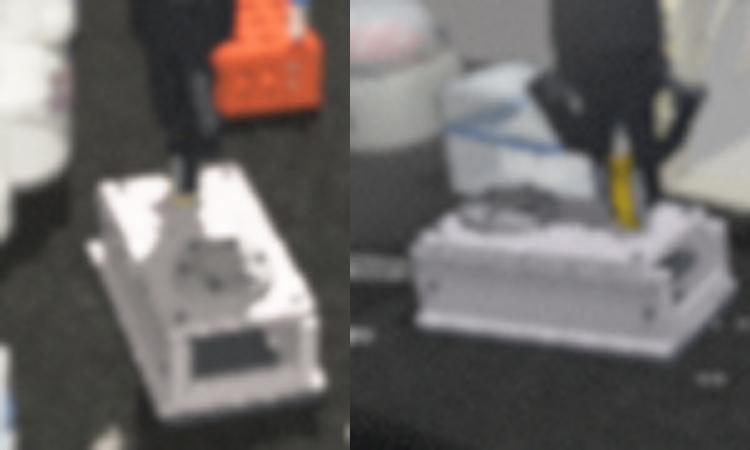

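View pics/w14.png

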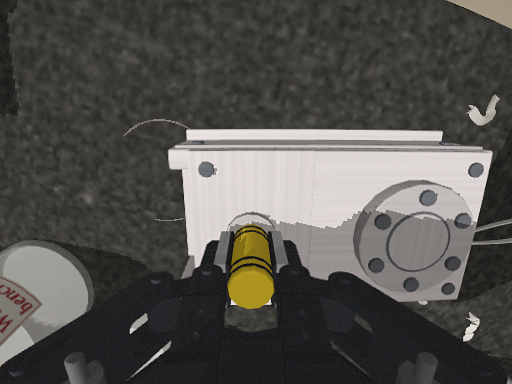

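Request:
drive_tool:
  commands:
    - {"linear":[0.0003,0,0.001],"dr":[0,0,0],"jaw":1}

```text
clock: 14.42
tcp_pos: [0.513, 0.1862, 0.0879]
orientation: [-0.408, 3.114, -0.001]
contact_force: [-3.0, -1.5, 10.4]
grip_width: 0.0182
```

```bash
python3 -c "
from h import *
q()"
```

```text
t 14.43 tip(stage) mm [542.81  46.56  19.95] F [-3.3 -0.6 10.4] M [-0.135  0.664 -0.011] level [-0.06  0.06 -0.06] w 0.0182
```

Request:
drive_tool:
  commands:
    - {"linear":[0.0003,0,0.001],"dr":[0,0,0],"jaw":1}

```text
clock: 14.55
tcp_pos: [0.513, 0.1862, 0.0879]
orientation: [-0.408, 3.113, -0.002]
contact_force: [-3.0, -1.2, 9.3]
grip_width: 0.0182
```

```bash
python3 -c "
from h import *
q()"
```

```text
t 14.55 tip(stage) mm [542.84  46.53  19.94] F [-3.2 -0.4  9.3] M [-0.136  0.696  0.007] level [-0.07  0.09 -0.07] w 0.0182
```

Request:
drive_tool:
  commands:
    - {"linear":[0.0007,0,0.0005],"dr":[0.1,0.1,0],"jaw":1}
    - {"linear":[0.0002,0,0.0],"dr":[0,0,0],"jaw":1}

```text
clock: 14.8
tcp_pos: [0.5128, 0.1862, 0.0881]
orientation: [-0.408, 3.113, -0.004]
contact_force: [-0.4, 0.6, -0.8]
grip_width: 0.0184
```

```bash
python3 -c "
from h import *
q()"
```

```text
t 14.8 tip(stage) mm [542.65  46.47  20.07] F [-0.3  0.7 -0.8] M [ 0.041  0.059 -0.02 ] level [-0.16  0.09 -0.07] w 0.0184
```

Request:
drive_tool:
  commands:
    - {"linear":[0,0,0.0005],"dr":[-0.1,0.1,0],"jaw":1}
    - {"linear":[0,0,0.0003],"dr":[0,0,0],"jaw":0.9}
    - {"linear":[0,0,0],"dr":[0,0,0],"jaw":0.7}
    - {"linear":[0,0,0],"dr":[0,0,0],"jaw":0.5}
    - {"linear":[0,0,0],"dr":[0,0,0],"jaw":0.4}
    - {"linear":[0,0,0],"dr":[0,0,0],"jaw":0.4}
    - {"linear":[0,0,0],"dr":[0,0,0],"jaw":0.4}

```text
clock: 15.68
tcp_pos: [0.5125, 0.1861, 0.0873]
orientation: [0.408, -3.114, 0.002]
contact_force: [-0.6, 0.3, -0.9]
grip_width: 0.0512
```

```bash
python3 -c "
from h import *
q()
grab('wrist','w15.png')"
```

```text
t 15.68 tip(stage) mm [542.09  46.59  19.3 ] F [-0.5  0.4 -0.9] M [-0.056 -0.022  0.003] level [-0.06 -0.08 -0.08] w 0.0512
```

View pics/w15.png

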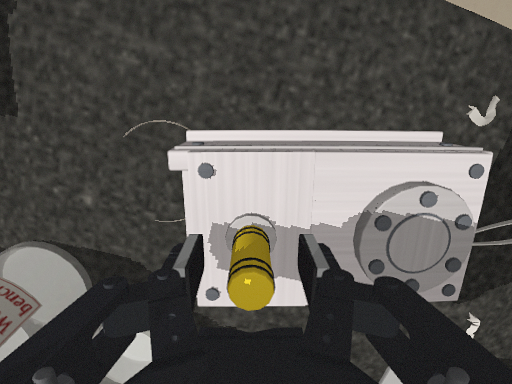

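The jaws are open and clear of the handle on both sides, and the drift stands at (250,270). I'll withdraw straight up.

Request:
drive_tool:
  commands:
    - {"linear":[0,0,-0.01],"dr":[0,0,0],"jaw":0.4}
    - {"linear":[0,0,-0.02],"dr":[0,0,0],"jaw":0.4}
    - {"linear":[0,0,-0.03],"dr":[0,0,0],"jaw":0.4}
    - {"linear":[0,0,-0.04],"dr":[0,0,0],"jaw":0.4}
    - {"linear":[0,0,-0.03],"dr":[0,0,0],"jaw":0.4}
    - {"linear":[0,0,0],"dr":[0,0,0],"jaw":0.4}

```text
clock: 16.48
tcp_pos: [0.5128, 0.1867, 0.2247]
orientation: [-0.409, 3.115, -0.001]
contact_force: [-0.2, -0.3, -1.0]
grip_width: 0.051
```

```bash
python3 -c "
from h import *
q()
im,c=grab('wrist','w16.png');np.save('w16c.npy',c,allow_pickle=True)
im,c=grab('side','d16.png');im,c=grab('scene','s16.png')
im=cv2.imread('pics/d16.png');a=cv2.resize(im[180:270,230:300],None,fx=5,fy=5,interpolation=2)
im=cv2.imread('pics/s16.png');b=cv2.resize(im[130:220,130:210],None,fx=5,fy=5,interpolation=2)
cv2.imwrite('pics/z16.png',np.hstack([a,b]))"
```

```text
t 16.48 tip(stage) mm [542.62  47.1  156.66] F [-0.3 -0.2 -1. ] M [ 0.07   0.078 -0.038] level [-0.03  0.02 -0.05] w 0.051
```

View pics/w16.png

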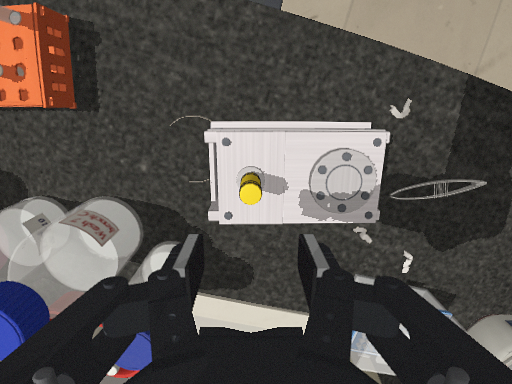

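View pics/z16.png

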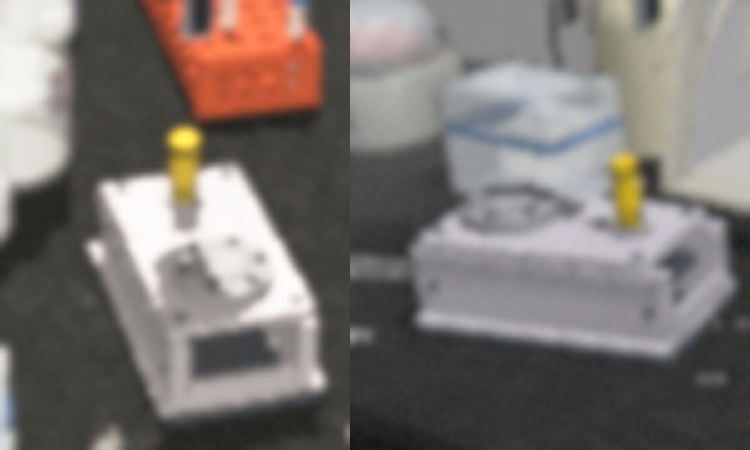

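```bash
python3 - <<'E'
from h import *
im=cv2.imread('pics/w16.png');c=np.load('w16c.npy',allow_pickle=True).item()
cv2.imwrite('pics/z17.png',cv2.resize(im[155:215,220:280],None,fx=10,fy=10,interpolation=2))
R=[]
for n,f in(('scene','s16'),('side','d16')):
    k=viewer.calibration(n);i=cv2.imread(f'pics/{f}.png');h=cv2.cvtColor(i,cv2.COLOR_BGR2HSV);m=cv2.inRange(h,(22,110,80),(34,255,255));m[:150]=0
    q_,l,s,ce=cv2.connectedComponentsWithStats(m)
    for j in range(1,q_):
        if s[j,4]>20 and s[j,0]>100: print(n,s[j],ce[j]);R.append(ray(k,*ce[j]))
    for z in(.075,.08,.13):print(z,proj(k,[.5125,.186,z]))
if len(R)==2: print('handle mid',tri(R))
print(proj(c,[[.5125,.186,.08],[.5125,.186,.13]]))
E
```

```text
scene [183 161   6  14  66] [185.15151515 167.22727273]
0.075 [[185.6428177  175.84113423]]
0.08 [[185.50275978 174.54502159]]
0.13 [[184.07462956 161.33672894]]
side [263 205   8  15  83] [266.37349398 210.97590361]
0.075 [[266.31868917 220.36117601]]
0.08 [[266.33290881 219.20636277]]
0.13 [[266.4768938 207.4215772]]
handle mid (array([0.51140139, 0.18107233, 0.11054265]), [np.float64(0.0016404187889562697), np.float64(0.0016404187889562864)])
[[250.45782991 180.71005202]
 [250.40754884 194.85972799]]
```

View pics/z17.png

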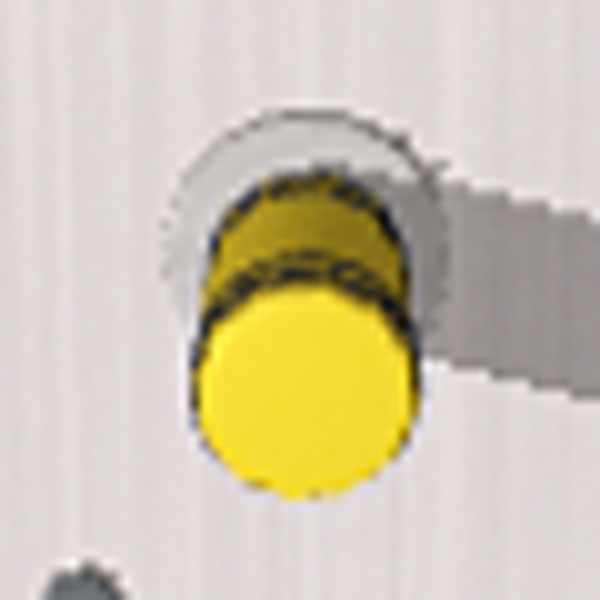

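```bash
python3 -c "
from h import *
q();print(job.hand_in())"
```

```text
t 16.62 tip(stage) mm [540.09  46.54 153.04] F [0.1 0.4 0.7] M [ 0.011 -0.003  0.019] level [-0.08 -0.34 -0.05] w 0.0514
the job is handed in; nothing more can be done
None
```

The drift stands fully home in the stage, upright with its collar on the plate. I released it and handed the job in at about 16.6 s of the 72 s allowed.

- **What I did:** I gripped the drift by its yellow handle and lifted it straight out of its cell. From overhead, the strap hole showed through the plate hole, about 0.3–0.6 mm to the −y side. I set the nose to that position, and it went through both holes without any contact felt, so the plate did not need to be pulled over by any noticeable amount.
- **Seating:** It met a firm stop with the tip reading 20 mm above the bench, against 21 mm expected when home. I pressed it with about 10 N at most. There was also about 3 N sideways, which I eased off before opening the jaws.
- **Last checks:** The handle lies where a drift that is home should appear in all three cameras, within 1–2 pixels (about 1–2 mm). It looks upright, and the gripper was clear above it with no force reading beyond noise.
- **What disagreed:**
  - The two-camera position of the handle's middle, by colour, was about 5 mm off in y and 5 mm high, with a 1.6 mm ray miss. I put that down to very few pixels.
  - The two-view heights of the plate and strap holes came out 4–6 mm too high.
  - I relied on the firm stop and the wrist view instead.

I only spoke of contact from the force readings and pictures. There was no direct check that the collar is flat all round.

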